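# Reload the label printer and close its lid

## Task

Reload the label printer on the packing table: take the cassette with the green grip from the tray, set it down in the printer's open bay and slide it back under the rail lips until it clicks fully home against the end stop. Then lower the printer's lid gently, without slamming it, until it is fully closed, and leave all the other things on the table where they are.

Things in the scene. Friction and masses are not known exactly. Their poses are not given: they have to be found in the camera images.
- printer: Label printer, fixed: open-topped white box 210 (x) x 180 (y) x 90 high, blue hinged lid. Origin: centre of its underside; x points from front (label slot, robot side) to rear (hinge side), z up. Printer and tray may swap sides (left/right). Bay inside x -97..97, y -80..80, floor at z 10. The rail on the bay floor (see point rail_mouth) ends at a stop at x 70.
- rail_mouth (a point): On the bay floor, mid-way between the rail guides where they begin (printer frame 20, 0, 10; same axes). From here 50 mm to +x: steel guides 73 apart; lips overhang them to 65 apart, underside 10 and top 14 above the floor. Flared lead-ins open to 90 over the 22 mm before it. The floor before those is free: set the cassette down flat, its centre 65 to 70 to -x of here, then slide it to +x.
- dock (a point): Point on the bay floor where the cassette's origin lies when fully home against the stop (printer frame 30, 0, 10; same axes). Two spring detents (brass rollers in the guides, level with this point) are spread with 3 to 6 N about 40 mm before home, then ride on its sides, and over the last 8 mm snap into the notches in its sides, pulling it home with 2 to 3 N and holding it there.
- green_cassette: Full label cassette, green grip block, loose on the tray, 0.15 to 0.3 kg, 74 high. Origin: centre of underside; x along its long side (the sliding direction). Slippery flange 80 (x) x 70 (y) x 8 high, notched mid-side; housing 60 x 50 up to z 42; grip block on top 40 (x) x 14 (y), z 42 to 74: pinch it across y from above. Fits either way round (half turn about z).
- red_cassette: Same shape and size as green_cassette, but with a red grip block and only a bare core inside (spent). Stands on the tray; to be left alone. Origin: centre of its underside.
- black_cassette: Same shape and size as green_cassette, but with a black grip block and only a bare core inside (spent). Stands on the tray; to be left alone. Origin: centre of its underside.
- tray: Grey tray 120 x 310 x 20 high, fixed, walls 5, floor 5 thick; the three cassettes stand in a row along its y. Origin: centre of its underside.
- lid (a joint): Angle of the printer's lid: 0 closed, grows as it opens, 1.9 fully open; starts at 1.5 to 1.8 (nearly upright or leaning back). Stiff friction hinge: the lid stays at any angle where it is left, and pushing it down takes about 0.5 to 3 N at its edge.
- lid_hinge (a point): Point on the lid's hinge line, at mid-width of the printer's rear top edge (printer frame x 105, y 0, z 91). It turns with the lid: when the lid is closed its axes are the printer's; the hinge line runs along y.
- lid_edge (a point): Middle of the lid's free edge on its outer face (top when closed), 210 from the hinge line, 14 outward. Lid: blue plate with clear window, 210 long, 180 wide, 14 thick; its inner face passes through the hinge line. A black thumb tab, 60 wide, 8 thick, stands 12 out beyond this edge. Closed, the lid lies flat, its top 105 above the table.
- bottle: Yellow bottle, 56 diameter, 190 high, loose, standing between printer and tray. Origin: centre of its underside. Leave alone.
- stapler: Blue stapler, 150 x 36 x 70 high, loose. Origin: centre of its underside, x along its length. Leave alone.
- tape_roll: Orange roll of tape lying flat, 90 diameter, 50 high, loose. Origin: centre of its underside. Leave alone.
- wood_block: Dark wooden block 110 x 45 x 30 high, loose. Origin: centre of its underside. Leave alone.
Mind the look-alikes: they are no part of the job. What is shaped like the green_cassette but yellow is not meant.

How it is judged:
On the way, in this order (a step that is already met when the one before it is completed fails the run):
1. the green-gripped cassette is fully home on the rail, held by its detent, with the lid still open (x of green_cassette in the frame of dock between -0.0025 and 0.003 m and y of green_cassette in the frame of dock between -0.003 and 0.003 m and z of green_cassette in the frame of dock below 0.004 m and angle between the x axis of green_cassette and the x axis of dock, either way round below 0.06 rad and angle between green_cassette's own z axis and vertical below 0.06 rad and value of joint lid above 0.6 rad), for 0.2 s.
2. the lid is fully closed with the cassette home (x of green_cassette in the frame of dock between -0.0025 and 0.003 m and y of green_cassette in the frame of dock between -0.003 and 0.003 m and z of green_cassette in the frame of dock below 0.004 m and angle between the x axis of green_cassette and the x axis of dock, either way round below 0.06 rad and angle between green_cassette's own z axis and vertical below 0.06 rad and value of joint lid below 0.03 rad), for 0.2 s.
At the end, for the whole second after the job is handed in: The green-gripped cassette lies flat on the rail, within 2.5 mm of fully home along the slide and 3 mm sideways, the lid is closed to within 0.03 rad, and both are at rest (all of step 2 and velocity of joint lid between -0.05 and 0.05 rad/s and linear speed of green_cassette below 0.01 m/s); the robot touches nothing.
It fails at once if the lid is slammed (it closes faster than 2 rad/s) (velocity of joint lid below -2 rad/s).
It fails at once if a spent cassette (red or black grip) is pushed more than 25 mm or knocked over (distance of any of red_cassette, black_cassette from where it was at the start of the episode above 0.025 m or angle between any of red_cassette, black_cassette's own z axis and vertical above 0.5 rad).
It fails at once if the bottle is pushed more than 25 mm or knocked over (distance of bottle from where it was at the start of the episode above 0.025 m or angle between bottle's own z axis and vertical above 0.5 rad).
It fails at once if the stapler, tape roll or wood block is pushed more than 25 mm or knocked over (distance of any of stapler, tape_roll, wood_block from where it was at the start of the episode above 0.025 m or angle between any of stapler, tape_roll, wood_block's own z axis and vertical above 0.5 rad).
It also fails if it takes over 72 s, if anything falls off the work surface, if the arm or the gripper's body presses on something with over 40 N, if the wrist force passes 120 N, or if a joint passes its speed limit or range.

## Robot

A 6-joint arm with a two-finger parallel gripper is mounted at the origin on the work surface. World frame = base frame: x ahead of the robot, y to its left, z up, the work surface at z = 0. Lengths are in m, angles in rad, forces in N, time in s.
With the tool pointing down it reaches from about 0.225 to 0.875 m from the base axis. Payload 3.4 kg.
Tool frame: the origin (TCP) lies at the very end of the fingers, on their centre line; the grasp point (between the pads) lies 19 mm behind it (grip_depth is the distance from the TCP to the grasp point, in m); x points along the fingers, z is the direction in which the jaws open and shut, and the axes are right-handed (so a half turn about x gives the same grasp; the last joint's range is limited). The gripper opens to 85 mm and grips with 20 to 120 N. Pads are 22 mm wide; open, the fingers measure 114 mm over their backs; the gripper's body (76 mm by 85 mm) begins 54 mm behind the grasp point. The pads swing forward as they close: fully open they stand 13 mm farther back than shut.
Start: joints at [1.21, 0.276, 1.505, -0, 1.361, -0.121], TCP at [0.137, 0.559, 0.231] pointing down, gripper open.
Joint ranges: [-2.89, 2.89], [-0.75, 2.08], [0.22, 2.7], [-1.18, 4.32], [0.11, 2.71], [-2.7, 2.7]. Speed limits (rad/s): [2.57, 2.57, 3.14, 3.14, 3.14, 3.14].

## Interface

Orientations are given as a unit quaternion [w, x, y, z].
In Python, from rig import get_state, get_image, sign_off, grip_depth gives the robot as it stands. The module is installed in compiled form; this text tells all that it offers.
- The arm moves only by the tool arm_command, never from a script. Its argument "series" is a list of rows, each an object with "dp": the shift along the tool's x, y, z scaled (see below), a list of three; "angular": the turn, a rotation vector about the tool's x, y, z scaled (see below), a list of three; "gripper": the finger opening in mm, from 0 to 85.4. A call has exactly 8 rows; each row shifts and turns the pose as measured when the row begins, along the tool's axes as they then stand; what a row does not reach is not made up. The controller multiplies each number of a shift by 0.12 m and each number of a turn by 90 degrees. A row lasts 1/8 s, in which the tool goes at most 62.5 mm and 10.7 degrees, less where a joint would pass 70% of its speed; a pose out of reach is approached as far as the arm can. A call with a number of a shift or a turn outside -1 to 1 is refused whole. A call with a gripper value outside its range is refused whole. The fingers move at their own pace and stop on an object; "grip_force" is the grip in N (left out, the last holds). Time passes only in rows, so rows that do not move let the fingers close, or fill a call up. It gives the time, the measured TCP pose, the force and the opening at its end, in the units of the state.
- get_state(): the state, without advancing time (a new reading comes with each control period).
- get_image(name): name is "scene" or "top" or "wrist"; returns a dict with "image" (420x560x3 uint8, blue, green, red), "depth" (420x560 float32, m along the optical axis (not along the pixel's ray), 0 where there is no reading), "mtx" (3x3 intrinsics, pixels), "view" (4x4, takes a point from world to camera coordinates); the wrist camera has in their place "mount" (4x4, takes a point from camera to tool coordinates, whose origin is the TCP and whose axes are the tool frame's). Camera axes: x right, y up, looking along -z (the intrinsics and any distortion apply to the point x, -y, -z); pixel columns grow to the right and rows downward; lengths in m; the calibration is good to about 2 mm. A picture is of the moment at which its call begins: read the wrist's pose just before it.
- sign_off(): hands the job in, once; it reports no verdict.
The state is a dict: "clock": time; "qpos": joint angles; "qd": joint speeds; "effort": joint torques, N m; "position": TCP position; "ee_rot": TCP orientation; "contact_force": force on the tool from outside, world axes, zero at the start; "moment": the same for the moment, N m; "width": finger opening in m.
Only numpy, scipy, OpenCV 4.12 (cv2) and the standard library are available. Lean on these libraries where they do the work, as an engineer would, in place of code of your own. Each camera call takes 0.05 s, during which the arm holds its last target. There are 200 camera calls.

## Working session

There is one attempt and no reset: what is moved stays moved. The work goes in short steps, Python scripts to look and compute and a tool call to move; the robot and the scene stay as the last step left them, time stands still between calls to the robot, and variables do not carry over. Pictures are saved under pics/ and viewed, about 8 in all and at most 12, crops included, and the job is handed in when it is done.

Besides the shell and the picture viewer there is one more tool, called after "Request:" as name(argument=value, ...) on one line, values as JSON. arm_command: Moves the arm, as the interface text tells. Its arguments: {"type":"object","properties":{"series":{"type":"array","items":{"type":"object","properties":{"dp":{"type":"array","items":{"type":"number"}},"angular":{"type":"array","items":{"type":"number"}},"gripper":{"type":"number"}}}},"grip_force":{"type":"number"}},"required":["series"]}

```bash
mkdir -p pics; cat > h.py <<'E'
import numpy as np, cv2
from rig import get_state, get_image, sign_off, grip_depth
from scipy.spatial.transform import Rotation as R
def Rt(s):
    q=s["ee_rot"]; return R.from_quat([q[1],q[2],q[3],q[0]])
def cloud(d,s=None):
    K=d["mtx"]; z=d["depth"]; v,u=np.mgrid[0:z.shape[0],0:z.shape[1]]
    p=np.stack([(u-K[0,2])/K[0,0]*z,-(v-K[1,2])/K[1,1]*z,-z],-1)
    if "view" in d: M=np.linalg.inv(d["view"])
    else:
        T=np.eye(4);T[:3,:3]=Rt(s).as_matrix();T[:3,3]=s["position"]; M=T@d["mount"]
    w=p@M[:3,:3].T+M[:3,3]; w[z==0]=np.nan; return w
E
python3 - <<'E'
from h import *
s=get_state(); print(s)
for n in("scene","top"):
    d=get_image(n); cv2.imwrite(f"pics/{n}0.png",d["image"]); np.savez(f"{n}0.npz",w=cloud(d),im=d["image"]); print([k for k in d], d["mtx"])
print(Rt(s).as_matrix())
E
```

```text
{'clock': 0.0, 'qpos': array([ 1.20997942e+00,  2.76569535e-01,  1.50612302e+00,  3.77933067e-05,
        1.36063077e+00, -1.20983832e-01]), 'qd': array([ 0.00061636,  0.0004941 ,  0.00105787, -0.00144841,  0.00125407,
        0.00044666]), 'effort': array([-1.18075914e-03, -4.16774976e+01, -2.45800763e+01, -3.12705124e-04,
        1.12971343e-02,  2.62595518e-05]), 'position': array([0.13639124, 0.55807574, 0.23045822]), 'ee_rot': array([ 0.55569534, -0.43689805,  0.55675567,  0.4362865 ]), 'contact_force': array([-0.0386029 , -0.29581245, -0.40543631]), 'moment': array([ 0.01198293, -0.01808326,  0.06202173]), 'width': 0.08562399650777057}
['image', 'depth', 'mtx', 'view'] [[443.07639129   0.         282.30926006]
 [  0.         443.07639129 216.23541032]
 [  0.           0.           1.        ]]
['image', 'depth', 'mtx', 'view'] [[426.32834776   0.         273.92249179]
 [  0.         426.32834776 210.68339837]
 [  0.           0.           1.        ]]
[[-6.45575070e-04 -9.71375679e-01  2.37547624e-01]
 [-1.60618091e-03  2.37548374e-01  9.71374382e-01]
 [-9.99998502e-01  2.45550626e-04 -1.71356038e-03]]
```

View pics/scene0.png

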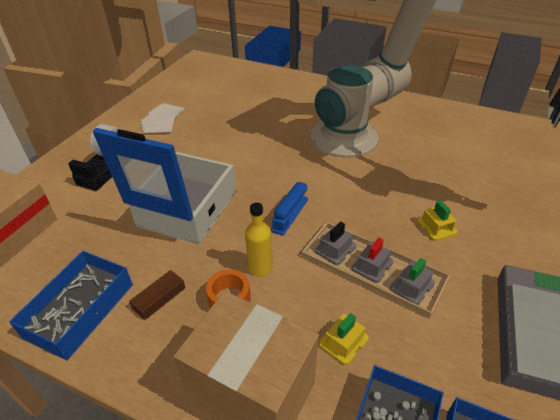

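View pics/top0.png

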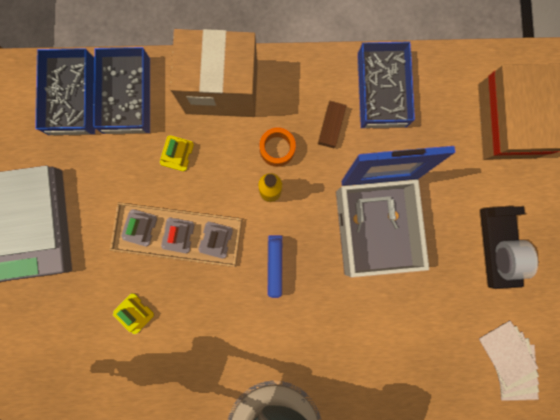

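The scene view shows the printer (lid up) on the robot's right and the tray with black, red and green cassettes on its left. The yellow cassettes are decoys. In the top view, green is at about (135,228), the printer bay at about (385,230), the rail at (378,210), the bottle at (270,187) and the stapler at (275,266).

```bash
python3 - <<'E'
from h import *
f=np.load("top0.npz"); w=f["w"]; im=f["im"]
hsv=cv2.cvtColor(im,cv2.COLOR_BGR2HSV)
def box(m,name):
    p=w[m]; p=p[~np.isnan(p[:,0])]
    r=cv2.minAreaRect((p[:,:2]*1000).astype(np.float32)); print(name,len(p),np.median(p,0).round(4),r, np.percentile(p[:,2],[5,95]).round(3))
def reg(x0,x1,y0,y1):
    m=np.zeros(im.shape[:2],bool); m[y0:y1,x0:x1]=1; return m
g=reg(115,155,205,250)&(hsv[...,0]>45)&(hsv[...,0]<85)&(hsv[...,1]>120)
box(g,"green"); z=w[...,2]
box(g&(z>.07),"greentop")
for n,a in(("gcas",(120,155,208,250)),("rcas",(160,193,212,255)),("bcas",(198,232,220,262))):
    box(reg(*a)&(z>.04)&(z<.06),n+" housing"); box(reg(*a)&(z>.07),n+" grip")
box(reg(100,250,195,275)&(z>.015)&(z<.025),"tray")
pr=reg(325,445,160,290)
box(pr&(z>.085)&(z<.094),"rim")
box(reg(355,415,190,235)&(z>.018)&(z<.03),"rail")
box(pr&(z>.03)&(z<.07)&reg(350,410,190,250),"?")
print("floor",np.nanmedian(z[240:260,370:400]))
box((z>.105)&reg(330,470,140,190),"lid")
box(reg(265,285,232,300)&(z>.03),"stapler");box(reg(250,290,165,205)&(z>.1),"bottle")
sc=np.load("scene0.npz"); W=sc["w"];H=cv2.cvtColor(sc["im"],cv2.COLOR_BGR2HSV)
m=(H[...,0]>100)&(H[...,0]<125)&(H[...,1]>150)&(W[...,2]>.1); m[:120]&=True; m[:, 220:]=0; m[230:]=0
p=W[m];print("lid scene",len(p),p.min(0),p.max(0)); c=p.mean(0);print(c,np.linalg.svd(p-c,full_matrices=False)[2][2])
cv2.imwrite("pics/c.png",np.hstack([cv2.resize(im[130:290,325:465],None,fx=3,fy=3,interpolation=2),cv2.resize(im[195:275,105:155],(300,480),interpolation=2)]))
E
```

```text
green 84 [0.498  0.3222 0.078 ] ((498.2632751464844, 322.7687072753906), (10.996139526367188, 36.35194396972656), 72.12067413330078) [0.074 0.081]
greentop 84 [0.498  0.3222 0.078 ] ((498.2632751464844, 322.7687072753906), (10.996139526367188, 36.35194396972656), 72.12067413330078) [0.074 0.081]
gcas housing 401 [0.4968 0.317  0.0464] ((498.0940856933594, 324.33489990234375), (51.752777099609375, 60.187530517578125), 72.03346252441406) [0.043 0.051]
gcas grip 118 [0.498  0.3236 0.078 ] ((498.068115234375, 324.3360595703125), (14.767949104309082, 39.467933654785156), 73.53778839111328) [0.073 0.081]
rcas housing 403 [0.4773 0.2224 0.0465] ((476.99969482421875, 229.37158203125), (51.61145782470703, 59.74917984008789), 78.17384338378906) [0.043 0.05 ]
rcas grip 113 [0.477  0.2287 0.0779] ((477.047119140625, 229.17742919921875), (14.247871398925781, 39.770015716552734), 78.62335205078125) [0.074 0.081]
bcas housing 413 [0.4629 0.1311 0.0465] ((463.2217712402344, 136.03196716308594), (50.469966888427734, 59.9450569152832), 73.7467269897461) [0.043 0.05 ]
bcas grip 109 [0.4629 0.1359 0.078
[... 648 characters left out ...]
, 57.163612365722656), 66.34759521484375) [0.031 0.055]
floor 0.009503565903419386
lid 2729 [ 0.598  -0.2543  0.2474] ((599.7281494140625, -257.19384765625), (30.76738166809082, 180.9488067626953), 3.5806572437286377) [0.123 0.308]
stapler 859 [ 0.3935 -0.0097  0.0608] ((393.53607177734375, -8.969369888305664), (33.35900115966797, 142.56683349609375), 88.31563568115234) [0.05  0.066]
bottle 475 [ 0.5757 -0.0025  0.1305] ((581.08984375, -2.810657501220703), (52.59654235839844, 53.23077392578125), 88.85758209228516) [0.115 0.191]
lid scene 3604 [ 0.58631042 -0.3477931   0.10006609] [ 0.62359062 -0.16571934  0.30666163]
[ 0.60875307 -0.24848932  0.21747478] [-0.9947245  -0.07184888  0.07321824]
```

View pics/c.png

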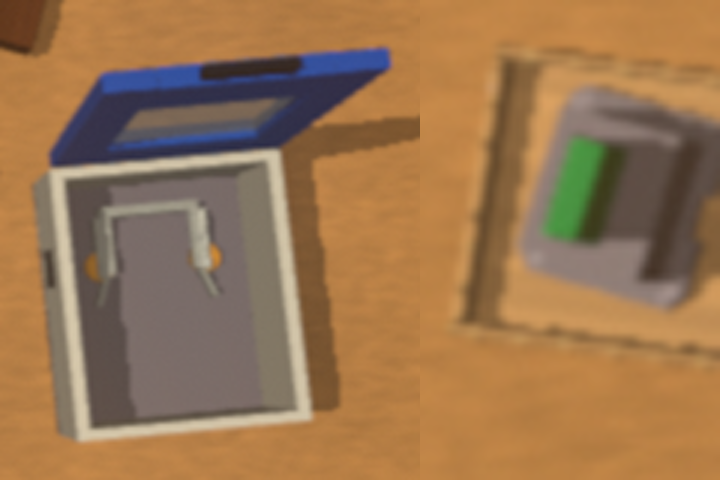

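```bash
cat >> h.py <<'E'
def down(yaw):  # tool x down, tool z at world yaw (deg)
    a=np.radians(yaw); z=np.array([np.cos(a),np.sin(a),0]); x=np.array([0,0,-1.]); return np.stack([x,np.cross(z,x),z],1)
def plan(pos,Rtgt,n,s=None):
    s=s or get_state(); r=Rt(s); p=np.array(s["position"]); pos=np.array(pos)
    rv=(r.inv()*R.from_matrix(Rtgt)).as_rotvec()/n; d=(pos-p)/n
    print("from",p.round(4),"d",(pos-p).round(4),"n",n)
    for i in range(n):
        print((r.inv().apply(d)/.12).round(3).tolist(),(rv/(np.pi/2)).round(4).tolist()); r=r*R.from_rotvec(rv)
E
python3 -c "
from h import *
plan([.498,.324,.17],down(72.5),8)"
```

```text
from [0.1364 0.5581 0.2305] d [ 0.3616 -0.2341 -0.0605] n 8
[0.063, -0.424, -0.147] [0.0052, -0.0001, -0.0]
[0.063, -0.425, -0.144] [0.0052, -0.0001, -0.0]
[0.063, -0.426, -0.14] [0.0052, -0.0001, -0.0]
[0.063, -0.427, -0.137] [0.0052, -0.0001, -0.0]
[0.063, -0.428, -0.133] [0.0052, -0.0001, -0.0]
[0.063, -0.43, -0.13] [0.0052, -0.0001, -0.0]
[0.063, -0.431, -0.126] [0.0052, -0.0001, -0.0]
[0.063, -0.432, -0.123] [0.0052, -0.0001, -0.0]
```

Request:
arm_command(series=[{"dp": [0.063,-0.425,-0.147],"angular": [0.0052,0,0],"gripper": 60},{"dp": [0.063,-0.425,-0.144],"angular": [0.0052,0,0],"gripper": 60},{"dp": [0.063,-0.425,-0.14],"angular": [0.0052,0,0],"gripper": 60},{"dp": [0.063,-0.425,-0.137],"angular": [0.0052,0,0],"gripper": 60},{"dp": [0.063,-0.428,-0.133],"angular": [0.0052,0,0],"gripper": 60},{"dp": [0.063,-0.43,-0.13],"angular": [0.0052,0,0],"gripper": 60},{"dp": [0.063,-0.43,-0.126],"angular": [0.0052,0,0],"gripper": 60},{"dp": [0.063,-0.43,-0.123],"angular": [0.0052,0,0],"gripper": 60}])

```text
clock: 1.1
position: [0.5043, 0.3204, 0.1651]
ee_rot: [0.567, -0.419, 0.57, 0.42]
contact_force: [-0.2, -0.1, 0.8]
width: 0.0602
```

```bash
python3 - <<'E'
from h import *
s=get_state(); d=get_image("wrist"); w=cloud(d,s); im=d["image"]; cv2.imwrite("pics/w1.png",im)
print(s["clock"],s["position"],s["qd"].round(3),Rt(s).as_matrix().round(3).tolist())
hsv=cv2.cvtColor(im,cv2.COLOR_BGR2HSV); z=w[...,2]
g=(hsv[...,0]>45)&(hsv[...,0]<85)&(hsv[...,1]>100)&(z>.074)&(z<.085)&(abs(w[...,1]-.324)<.04)
p=w[g]; print(len(p),cv2.minAreaRect((p[:,:2]*1000).astype(np.float32)),np.median(p[:,2]) if len(p) else 0)
h=(z>.043)&(z<.052)&(abs(w[...,1]-.324)<.05)
p=w[h]; print(len(p),cv2.minAreaRect((p[:,:2]*1000).astype(np.float32)))
plan([.498,.324,.1],down(72.5),4,s)
E
```

```text
1.1 [0.50432905 0.3203778  0.16509483] [-0.662  0.293 -0.281  0.003 -0.016 -0.59 ] [[-0.004, -0.956, 0.294], [-0.001, 0.294, 0.956], [-1.0, 0.004, -0.002]]
1153 ((496.572998046875, 324.80767822265625), (13.052889823913574, 39.03853988647461), 72.49451446533203) 0.07893653105761683
3912 ((497.08984375, 324.1876525878906), (50.12075424194336, 60.5084342956543), 72.3886947631836)
from [0.5043 0.3204 0.1651] d [-0.0063  0.0036 -0.0651] n 4
[0.136, 0.014, 0.004] [0.001, -0.0004, -0.0006]
[0.136, 0.014, 0.004] [0.001, -0.0004, -0.0006]
[0.136, 0.015, 0.003] [0.001, -0.0004, -0.0006]
[0.136, 0.015, 0.003] [0.001, -0.0004, -0.0006]
```

View pics/w1.png

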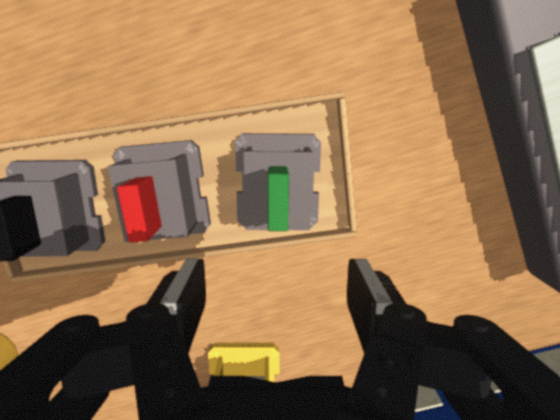

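Request:
arm_command(series=[{"dp": [0,0.03,0.01],"angular": [0,0,0],"gripper": 60},{"dp": [0.13,0.015,0.01],"angular": [0,0,0],"gripper": 60},{"dp": [0.13,0.015,0.005],"angular": [0,0,0],"gripper": 60},{"dp": [0.13,0,0],"angular": [0,0,0],"gripper": 60},{"dp": [0.13,0,0],"angular": [0,0,0],"gripper": 60},{"dp": [0,0,0],"angular": [0,0,0],"gripper": 60},{"dp": [0,0,0],"angular": [0,0,0],"gripper": 60},{"dp": [0,0,0],"angular": [0,0,0],"gripper": 60}])

```text
clock: 2.15
position: [0.5007, 0.322, 0.0952]
ee_rot: [0.567, -0.421, 0.572, 0.418]
contact_force: [-0.3, 0.6, 0.3]
width: 0.0602
```

```bash
python3 -c "
from h import *
plan([.497,.3245,.052],down(72.45),4)"
```

```text
from [0.5007 0.322  0.0952] d [-0.0037  0.0025 -0.0432] n 4
[0.09, 0.009, 0.003] [0.001, -0.0013, -0.0002]
[0.09, 0.009, 0.003] [0.001, -0.0013, -0.0002]
[0.09, 0.009, 0.003] [0.001, -0.0013, -0.0002]
[0.09, 0.009, 0.003] [0.001, -0.0013, -0.0002]
```

Request:
arm_command(series=[{"dp": [0.09,0.009,0.003],"angular": [0.001,-0.0013,0],"gripper": 60},{"dp": [0.09,0.009,0.003],"angular": [0.001,-0.0013,0],"gripper": 60},{"dp": [0.09,0.009,0.003],"angular": [0.001,-0.0013,0],"gripper": 60},{"dp": [0.09,0.009,0.003],"angular": [0.001,-0.0013,0],"gripper": 60},{"dp": [0,0,0],"angular": [0,0,0],"gripper": 60},{"dp": [0,0,0],"angular": [0,0,0],"gripper": 60},{"dp": [0,0,0],"angular": [0,0,0],"gripper": 50},{"dp": [0,0,0],"angular": [0,0,0],"gripper": 40}], grip_force=60)

```text
clock: 3.15
position: [0.4975, 0.3248, 0.0497]
ee_rot: [0.571, -0.417, 0.57, 0.418]
contact_force: [-0.8, -0.2, -0.1]
width: 0.0404
```

```bash
python3 -c "
from h import *
plan([.497,.3245,.052],down(72.45),2)"
```

```text
from [0.4975 0.3248 0.0497] d [-0.0005 -0.0003  0.0023] n 2
[-0.009, 0.002, -0.002] [-0.0003, 0.0007, 0.0]
[-0.009, 0.002, -0.002] [-0.0003, 0.0007, 0.0]
```

Request:
arm_command(series=[{"dp": [-0.022,0.004,-0.003],"angular": [0,0,0],"gripper": 40},{"dp": [0,0,0],"angular": [0,0,0],"gripper": 25},{"dp": [0,0,0],"angular": [0,0,0],"gripper": 15},{"dp": [0,0,0],"angular": [0,0,0],"gripper": 5},{"dp": [0,0,0],"angular": [0,0,0],"gripper": 5},{"dp": [0,0,0],"angular": [0,0,0],"gripper": 5},{"dp": [0,0,0],"angular": [0,0,0],"gripper": 5},{"dp": [0,0,0],"angular": [0,0,0],"gripper": 5}])

```text
clock: 4.15
position: [0.4973, 0.3247, 0.0534]
ee_rot: [0.572, -0.417, 0.57, 0.418]
contact_force: [-0.5, -0.6, 0.7]
width: 0.0128
```

```bash
python3 -c "
from h import *
plan([.497,.3245,.27],down(72.45),7)"
```

```text
from [0.4973 0.3247 0.0534] d [-3.000e-04 -2.000e-04  2.166e-01] n 7
[-0.258, 0.0, 0.0] [-0.0001, 0.0003, 0.0001]
[-0.258, 0.0, 0.0] [-0.0001, 0.0003, 0.0001]
[-0.258, 0.0, 0.0] [-0.0001, 0.0003, 0.0001]
[-0.258, 0.0, 0.0] [-0.0001, 0.0003, 0.0001]
[-0.258, 0.0, 0.0] [-0.0001, 0.0003, 0.0001]
[-0.258, 0.0, -0.0] [-0.0001, 0.0003, 0.0001]
[-0.258, 0.0, -0.0] [-0.0001, 0.0003, 0.0001]
```

Request:
arm_command(series=[{"dp": [-0.1,0,0],"angular": [0,0,0],"gripper": 5},{"dp": [-0.2,0,0],"angular": [0,0,0],"gripper": 5},{"dp": [-0.26,0,0],"angular": [0,0,0],"gripper": 5},{"dp": [-0.26,0,0],"angular": [0,0,0],"gripper": 5},{"dp": [-0.26,0,0],"angular": [0,0,0],"gripper": 5},{"dp": [-0.26,0,0],"angular": [0,0,0],"gripper": 5},{"dp": [-0.26,0,0],"angular": [0,0,0],"gripper": 5},{"dp": [-0.2,0,0],"angular": [0,0,0],"gripper": 5}])

```text
clock: 5.15
position: [0.4934, 0.3226, 0.2739]
ee_rot: [0.568, -0.416, 0.574, 0.419]
contact_force: [0.2, 0.2, -1.9]
width: 0.0132
```

```bash
python3 -c "
from h import *
C=np.array([.4798,-.2651]);a=np.radians(3.65);ex=np.array([np.cos(a),np.sin(a)])
t=C-.047*ex; print(get_state()['width'],t)
plan([t[0],t[1],.27],down(93.65),16)"
```

```text
0.013206115603188018 [ 0.43289534 -0.26809209]
from [0.4934 0.3226 0.2739] d [-0.0605 -0.5907 -0.0039] n 16
[0.003, -0.063, -0.303] [-0.0148, -0.0001, -0.0003]
[0.003, -0.056, -0.304] [-0.0148, -0.0001, -0.0003]
[0.003, -0.049, -0.305] [-0.0148, -0.0001, -0.0003]
[0.003, -0.042, -0.306] [-0.0148, -0.0001, -0.0003]
[0.003, -0.035, -0.307] [-0.0148, -0.0001, -0.0003]
[0.003, -0.028, -0.308] [-0.0148, -0.0001, -0.0003]
[0.003, -0.02, -0.309] [-0.0148, -0.0001, -0.0003]
[0.003, -0.013, -0.309] [-0.0148, -0.0001, -0.0003]
[0.003, -0.006, -0.309] [-0.0148, -0.0001, -0.0003]
[0.003, 0.001, -0.309] [-0.0148, -0.0001, -0.0003]
[0.003, 0.008, -0.309] [-0.0148, -0.0001, -0.0003]
[0.002, 0.015, -0.309] [-0.0148, -0.0001, -0.0003]
[0.002, 0.023, -0.308] [-0.0148, -0.0001, -0.0003]
[0.002, 0.03, -0.308] [-0.0148, -0.0001, -0.0003]
[0.002, 0.037, -0.307] [-0.0148, -0.0001, -0.0003]
[0.002, 0.044, -0.306] [-0.0148, -0.0001, -0.0003]
```

Request:
arm_command(series=[{"dp": [0,-0.063,-0.2],"angular": [-0.0148,0,0],"gripper": 5},{"dp": [0.003,-0.056,-0.3],"angular": [-0.0148,0,0],"gripper": 5},{"dp": [0.003,-0.049,-0.305],"angular": [-0.0148,0,0],"gripper": 5},{"dp": [0.003,-0.042,-0.306],"angular": [-0.0148,0,0],"gripper": 5},{"dp": [0.003,-0.035,-0.307],"angular": [-0.0148,0,0],"gripper": 5},{"dp": [0.003,-0.028,-0.308],"angular": [-0.0148,0,0],"gripper": 5},{"dp": [0.003,-0.02,-0.309],"angular": [-0.0148,0,0],"gripper": 5},{"dp": [0.003,-0.013,-0.309],"angular": [-0.0148,0,0],"gripper": 5}])

```text
clock: 6.15
position: [0.4658, 0.034, 0.2756]
ee_rot: [0.525, -0.471, 0.528, 0.473]
contact_force: [0.9, -0.3, -2.6]
width: 0.013
```

Request:
arm_command(series=[{"dp": [0.003,0,-0.309],"angular": [-0.0148,0,0],"gripper": 5},{"dp": [0.003,0,-0.309],"angular": [-0.0148,0,0],"gripper": 5},{"dp": [0.003,0.008,-0.309],"angular": [-0.0148,0,0],"gripper": 5},{"dp": [0.003,0.015,-0.309],"angular": [-0.0148,0,0],"gripper": 5},{"dp": [0,0.02,-0.309],"angular": [-0.0148,0,0],"gripper": 5},{"dp": [0,0.03,-0.3],"angular": [-0.0148,0,0],"gripper": 5},{"dp": [0,0.037,-0.25],"angular": [-0.0148,0,0],"gripper": 5},{"dp": [0,0.02,-0.1],"angular": [-0.0148,0,0],"gripper": 5}])

```text
clock: 7.15
position: [0.4357, -0.2378, 0.2757]
ee_rot: [0.479, -0.518, 0.48, 0.521]
contact_force: [0.3, 0.5, -2.9]
width: 0.0132
```

```bash
python3 -c "
from h import *
s=get_state()
print(s['width'],s['qpos'].round(2))
plan([.4329,-.2681,.16],down(93.65),6)"
```

```text
0.013161682334986454 [-0.64  0.14  1.58 -0.    1.43 -2.29]
from [ 0.4357 -0.2378  0.2757] d [-0.0028 -0.0303 -0.1157] n 6
[0.161, 0.006, -0.042] [0.0018, 0.0002, -0.0005]
[0.161, 0.006, -0.042] [0.0018, 0.0002, -0.0005]
[0.161, 0.007, -0.042] [0.0018, 0.0002, -0.0005]
[0.161, 0.007, -0.042] [0.0018, 0.0002, -0.0005]
[0.161, 0.007, -0.042] [0.0018, 0.0002, -0.0005]
[0.161, 0.007, -0.042] [0.0018, 0.0002, -0.0005]
```

Request:
arm_command(series=[{"dp": [0,0.012,-0.1],"angular": [0.003,0,0],"gripper": 5},{"dp": [0,0.01,-0.08],"angular": [0.003,0,0],"gripper": 5},{"dp": [0,0.01,-0.05],"angular": [0.003,0,0],"gripper": 5},{"dp": [0,0,0],"angular": [0,0,0],"gripper": 5},{"dp": [0.1,0,0],"angular": [0,0,0],"gripper": 5},{"dp": [0.15,0,0],"angular": [0,0,0],"gripper": 5},{"dp": [0,0,0],"angular": [0,0,0],"gripper": 5},{"dp": [0,0,0],"angular": [0,0,0],"gripper": 5}])

```text
clock: 8.15
position: [0.4331, -0.2647, 0.2439]
ee_rot: [0.483, -0.514, 0.484, 0.519]
contact_force: [0.0, 0.2, -2.9]
width: 0.0128
```

```bash
python3 - <<'E'
from h import *
s=get_state(); d=get_image("wrist"); w=cloud(d,s); im=d["image"]; cv2.imwrite("pics/w2.png",im); np.savez("w2.npz",w=w,im=im)
z=w[...,2]
def box(m,n):
    p=w[m]; print(n,len(p),cv2.minAreaRect((p[:,:2]*1000).astype(np.float32)))
ok=(abs(w[...,0]-.48)<.13)&(abs(w[...,1]+.265)<.12)
C=np.array([.4798,-.2651]);a=np.radians(3.65);c,sn=np.cos(a),np.sin(a)
dx,dy=w[...,0]-C[0],w[...,1]-C[1]; X=c*dx+sn*dy; Y=-sn*dx+c*dy
box(ok&(z>.085)&(z<.094),"rim")
box((z>.02)&(z<.028)&(X>22)&(X<.06) ,"lips") if 0 else None
l=(z>.0215)&(z<.027)&(abs(Y)<.06)&(X>0)&(X<.09); print("lips X",np.percentile(X[l],[1,99]),"n",l.sum())
for x0 in(.025,.035,.045,.055):
    m=l&(abs(X-x0)<.004); 
    yy=Y[m]; print(x0,[np.percentile(q,[2,98]).round(4) for q in(yy[yy>0],yy[yy<0]) if len(q)])
print(s["position"],s["qd"].round(3)); plan([.4329,-.2681,.16],down(93.65),6,s)
E
```

```text
rim 6944 ((463.7982177734375, -266.8713073730469), (180.0803985595703, 180.75692749023438), 3.793419122695923)Traceback (most recent call last):
  File "<stdin>", line 11, in <module>
    return _quantile_unchecked(
        a, q, axis, out, overwrite_input, method, keepdims, weights)
    return _ureduce(a,
                    func=_quantile_ureduce_func,
    ...<5 lines>...
                    overwrite_input=overwrite_input,
                    method=method)
    r = func(a, **kwargs)
    result = _quantile(arr,
                       quantiles=q,
    ...<2 lines>...
                       out=out,
                       weights=wgt)
    slices_having_nans = np.isnan(arr[-1, ...])
                                  ~~~^^^^^^^^^
IndexError: index -1 is out of bounds for axis 0 with size 0
```

View pics/w2.png

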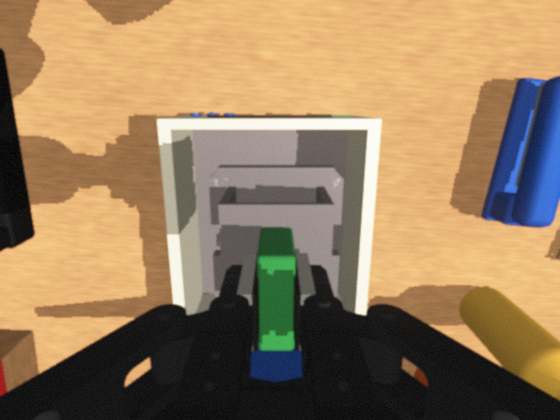

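The wrist view shows the cassette in the gripper, flange edge at about (222–335,168), parallel to the printer rim, (160–380,120). The rim agrees with the top camera to within 1 mm.

```bash
python3 -c "
from h import *
plan([.4329,-.2685,.16],down(93.7),5)"
```

```text
from [ 0.433  -0.2646  0.2439] d [-0.0001 -0.0039 -0.0839] n 5
[0.14, -0.0, -0.007] [0.0001, 0.0006, -0.0007]
[0.14, -0.0, -0.007] [0.0001, 0.0006, -0.0007]
[0.14, 0.0, -0.007] [0.0001, 0.0006, -0.0007]
[0.14, 0.0, -0.007] [0.0001, 0.0006, -0.0007]
[0.14, 0.0, -0.007] [0.0001, 0.0006, -0.0007]
```

Request:
arm_command(series=[{"dp": [0.1,0,-0.008],"angular": [0,0.0006,-0.0007],"gripper": 5},{"dp": [0.14,0,-0.007],"angular": [0,0.0006,-0.0007],"gripper": 5},{"dp": [0.14,0,-0.007],"angular": [0,0.0006,-0.0007],"gripper": 5},{"dp": [0.14,0,-0.007],"angular": [0,0.0006,-0.0007],"gripper": 5},{"dp": [0.14,0,-0.007],"angular": [0,0.0006,-0.0007],"gripper": 5},{"dp": [0,0,0],"angular": [0,0,0],"gripper": 5},{"dp": [0,0,0],"angular": [0,0,0],"gripper": 5},{"dp": [0,0,0],"angular": [0,0,0],"gripper": 5}])

```text
clock: 9.2
position: [0.4342, -0.2698, 0.1625]
ee_rot: [-0.483, 0.518, -0.483, -0.514]
contact_force: [-0.1, -0.8, -3.0]
width: 0.0121
```

```bash
python3 -c "
from h import *
plan([.4329,-.2685,.068],down(93.7),6)"
```

```text
from [ 0.4342 -0.2698  0.1625] d [-0.0013  0.0013 -0.0945] n 6
[0.131, 0.002, 0.002] [0.0001, -0.0004, 0.0004]
[0.131, 0.002, 0.002] [0.0001, -0.0004, 0.0004]
[0.131, 0.002, 0.002] [0.0001, -0.0004, 0.0004]
[0.131, 0.002, 0.002] [0.0001, -0.0004, 0.0004]
[0.131, 0.002, 0.002] [0.0001, -0.0004, 0.0004]
[0.131, 0.002, 0.002] [0.0001, -0.0004, 0.0004]
```

Request:
arm_command(series=[{"dp": [0.13,0.002,0.002],"angular": [0,-0.0004,0.0004],"gripper": 5},{"dp": [0.13,0.002,0.002],"angular": [0,-0.0004,0.0004],"gripper": 5},{"dp": [0.13,0.002,0.002],"angular": [0,-0.0004,0.0004],"gripper": 5},{"dp": [0.13,0.002,0.002],"angular": [0,0,0],"gripper": 5},{"dp": [0.13,0.002,0.002],"angular": [0,0,0],"gripper": 5},{"dp": [0.1,0.002,0.002],"angular": [0,0,0],"gripper": 5},{"dp": [0,0,0],"angular": [0,0,0],"gripper": 5},{"dp": [0,0,0],"angular": [0,0,0],"gripper": 5}])

```text
clock: 10.2
position: [0.4333, -0.2689, 0.0677]
ee_rot: [-0.483, 0.518, -0.483, -0.515]
contact_force: [0.6, 0.2, -2.4]
width: 0.013
```

```bash
python3 -c "
from h import *
print(get_state()['contact_force'],get_state()['width']);plan([.4329,-.2685,.0585],down(93.7),4)"
```

```text
[ 0.55358266  0.20847874 -2.39114655] 0.012978143630705749
from [ 0.4333 -0.2689  0.0677] d [-0.0004  0.0004 -0.0092] n 4
[0.019, 0.001, 0.001] [0.0002, -0.0005, 0.0005]
[0.019, 0.001, 0.001] [0.0002, -0.0005, 0.0005]
[0.019, 0.001, 0.001] [0.0002, -0.0005, 0.0005]
[0.019, 0.001, 0.001] [0.0002, -0.0005, 0.0005]
```

Request:
arm_command(series=[{"dp": [0.02,0.001,0.001],"angular": [0,-0.0005,0.0005],"gripper": 5},{"dp": [0.02,0.001,0.001],"angular": [0,-0.0005,0.0005],"gripper": 5},{"dp": [0.02,0.001,0.001],"angular": [0,-0.0005,0.0005],"gripper": 5},{"dp": [0.015,0.001,0.001],"angular": [0,-0.0005,0.0005],"gripper": 5},{"dp": [0,0,0],"angular": [0,0,0],"gripper": 5},{"dp": [0,0,0],"angular": [0,0,0],"gripper": 5},{"dp": [0,0,0],"angular": [0,0,0],"gripper": 5},{"dp": [0,0,0],"angular": [0,0,0],"gripper": 5}])

```text
clock: 11.2
position: [0.4338, -0.2693, 0.0596]
ee_rot: [-0.483, 0.517, -0.483, -0.515]
contact_force: [0.2, -0.5, -3.6]
width: 0.013
```

```bash
python3 - <<'E'
from h import *
s=get_state();print(s['contact_force'],s['moment'],s['width']);plan([.4329,-.2685,.0585],down(93.7),4,s)
d=get_image("wrist");im=d["image"];cv2.imwrite("pics/w3.png",im)
d=get_image("scene");cv2.imwrite("pics/s3.png",cv2.resize(d["image"][100:280,60:300],None,fx=2.5,fy=2.5,interpolation=2))
E
```

```text
[ 0.20058152 -0.54422485 -3.5577821 ] [-0.01555197  0.05115461 -0.01856327] 0.013040429166777615
from [ 0.4338 -0.2693  0.0596] d [-0.0009  0.0008 -0.0011] n 4
[0.002, 0.002, 0.002] [0.0002, -0.0003, 0.0004]
[0.002, 0.002, 0.002] [0.0002, -0.0003, 0.0004]
[0.002, 0.002, 0.002] [0.0002, -0.0003, 0.0004]
[0.002, 0.002, 0.002] [0.0002, -0.0003, 0.0004]
```

View pics/w3.png

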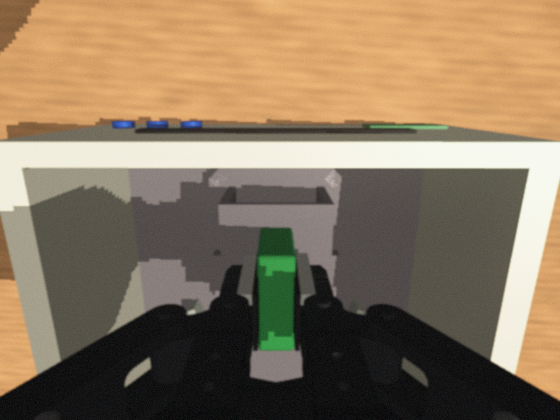

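The flange at (210–340,178) is centred between the bay walls at (130–420) and square with them.

Request:
arm_command(series=[{"dp": [0.01,0.003,0.003],"angular": [0,0,0],"gripper": 5},{"dp": [0.01,0.003,0.003],"angular": [0,0,0],"gripper": 5},{"dp": [0,0,0],"angular": [0,0,0],"gripper": 5},{"dp": [0,0,0],"angular": [0,0,0],"gripper": 5},{"dp": [0,0,0],"angular": [0,0,0],"gripper": 5},{"dp": [0,0,0],"angular": [0,0,0],"gripper": 5},{"dp": [0,0,0],"angular": [0,0,0],"gripper": 5},{"dp": [0,0,0],"angular": [0,0,0],"gripper": 5}])

```text
clock: 12.3
position: [0.4338, -0.2693, 0.0586]
ee_rot: [-0.483, 0.518, -0.483, -0.514]
contact_force: [0.0, -0.1, -0.1]
width: 0.0131
```

```bash
cat >> h.py <<'E'
C=np.array([.4798,-.2655]);PY=3.7;pa=np.radians(PY);EX=np.array([np.cos(pa),np.sin(pa)]);EY=np.array([-EX[1],EX[0]])
def rep():
    s=get_state();d=s['position'][:2]-C
    r=R.from_matrix(down(90+PY)).inv()*Rt(s)
    print("clk",s['clock'],"X %.4f Y %.4f z %.4f"%(d@EX,d@EY,s['position'][2]),"F",s['contact_force'].round(2),"M",s['moment'].round(3),"w %.4f"%s['width'],"rot err deg",np.degrees(r.as_rotvec()).round(2)); return s
E
python3 -c "
from h import *
rep()"
```

```text
clk 12.3 X -0.0462 Y -0.0008 z 0.0586 F [ 0.01 -0.12 -0.09] M [0.074 0.075 0.022] w 0.0131 rot err deg [-0.08  0.21 -0.23]
```

Request:
arm_command(series=[{"dp": [0,-0.04,0.003],"angular": [0,0,0],"gripper": 5},{"dp": [0,-0.05,0.003],"angular": [0,0,0],"gripper": 5},{"dp": [0,-0.05,0],"angular": [0,0,0],"gripper": 5},{"dp": [0,-0.05,0],"angular": [0,0,0],"gripper": 5},{"dp": [0,-0.05,0],"angular": [0,0,0],"gripper": 5},{"dp": [0,-0.04,0],"angular": [0,0,0],"gripper": 5},{"dp": [0,0,0],"angular": [0,0,0],"gripper": 5},{"dp": [0,0,0],"angular": [0,0,0],"gripper": 5}])

```text
clock: 13.3
position: [0.4687, -0.2663, 0.0585]
ee_rot: [-0.482, 0.518, -0.483, -0.515]
contact_force: [-1.5, -0.4, 0.8]
width: 0.0131
```

```bash
python3 -c "
from h import *
rep()"
```

```text
clk 13.3 X -0.0112 Y -0.0000 z 0.0585 F [-1.54 -0.39  0.8 ] M [-0.103  0.3    0.034] w 0.0131 rot err deg [-0.16  0.22 -0.07]
```

Request:
arm_command(series=[{"dp": [0,-0.04,0],"angular": [0,0,0],"gripper": 5},{"dp": [0,-0.05,0],"angular": [0,0,0],"gripper": 5},{"dp": [0,-0.05,0],"angular": [0,0,0],"gripper": 5},{"dp": [0,-0.05,0],"angular": [0,0,0],"gripper": 5},{"dp": [0,-0.03,0],"angular": [0,0,0],"gripper": 5},{"dp": [0,0,0],"angular": [0,0,0],"gripper": 5},{"dp": [0,0,0],"angular": [0,0,0],"gripper": 5},{"dp": [0,0,0],"angular": [0,0,0],"gripper": 5}])

```text
clock: 14.3
position: [0.4973, -0.2644, 0.0585]
ee_rot: [-0.483, 0.518, -0.483, -0.515]
contact_force: [-1.5, 0.0, -0.6]
width: 0.0131
```

```bash
python3 -c "
from h import *
rep()"
```

```text
clk 14.3 X 0.0175 Y -0.0001 z 0.0585 F [-1.49  0.03 -0.58] M [-0.106  0.22  -0.017] w 0.0131 rot err deg [-0.15  0.23 -0.13]
```

Request:
arm_command(series=[{"dp": [0,-0.03,0],"angular": [0,0,0],"gripper": 5},{"dp": [0,-0.03,0],"angular": [0,0,0],"gripper": 5},{"dp": [0,-0.03,0],"angular": [0,0,0],"gripper": 5},{"dp": [0,-0.03,0],"angular": [0,0,0],"gripper": 5},{"dp": [0,-0.02,0],"angular": [0,0,0],"gripper": 5},{"dp": [0,-0.02,0],"angular": [0,0,0],"gripper": 5},{"dp": [0,-0.02,0],"angular": [0,0,0],"gripper": 5},{"dp": [0,0,0],"angular": [0,0,0],"gripper": 5}])

```text
clock: 15.3
position: [0.5089, -0.2639, 0.0593]
ee_rot: [0.476, -0.513, 0.488, 0.521]
contact_force: [-0.4, -0.9, -1.8]
width: 0.0133
```

```bash
python3 -c "
from h import *
rep()"
```

```text
clk 15.3 X 0.0291 Y -0.0003 z 0.0593 F [-0.4  -0.92 -1.84] M [-0.038 -0.066 -0.069] w 0.0133 rot err deg [-0.29  0.17  1.21]
```

Request:
arm_command(series=[{"dp": [0.005,-0.03,0],"angular": [0,0,-0.013],"gripper": 5},{"dp": [0,-0.04,0],"angular": [0,0,0],"gripper": 5},{"dp": [0,-0.06,0],"angular": [0,0,0],"gripper": 5},{"dp": [0,-0.06,0],"angular": [0,0,0],"gripper": 5},{"dp": [0,-0.06,0],"angular": [0,0,0],"gripper": 5},{"dp": [0,-0.06,0],"angular": [0,0,0],"gripper": 5},{"dp": [0,-0.06,0],"angular": [0,0,0],"gripper": 5},{"dp": [0,-0.06,0],"angular": [0,0,0],"gripper": 5}])

```text
clock: 16.3
position: [0.5124, -0.2636, 0.0618]
ee_rot: [0.454, -0.495, 0.504, 0.543]
contact_force: [-16.8, -4.4, 12.0]
width: 0.0131
```

```bash
python3 -c "
from h import *
rep()"
```

```text
clk 16.3 X 0.0326 Y -0.0002 z 0.0618 F [-16.76  -4.39  12.01] M [-0.805  2.6   -0.452] w 0.0131 rot err deg [-0.86 -0.08  5.64]
```

Request:
arm_command(series=[{"dp": [0,0.01,0],"angular": [0,0,-0.02],"gripper": 5},{"dp": [0,0,0],"angular": [0,0,0],"gripper": 5},{"dp": [0,0,0],"angular": [0,0,0],"gripper": 20},{"dp": [0,0,0],"angular": [0,0,0],"gripper": 30},{"dp": [0,0,0],"angular": [0,0,0],"gripper": 40},{"dp": [0,0,0],"angular": [0,0,0],"gripper": 40},{"dp": [0,0,0],"angular": [0,0,0],"gripper": 40},{"dp": [0,0,0],"angular": [0,0,0],"gripper": 40}])

```text
clock: 17.3
position: [0.5138, -0.2634, 0.062]
ee_rot: [0.464, -0.504, 0.495, 0.535]
contact_force: [-0.3, 0.0, 0.2]
width: 0.0399
```

```bash
python3 - <<'E'
from h import *
s=rep(); p=C+.029*EX; plan([p[0],p[1],.13],down(90+PY),6,s)
E
```

```text
clk 17.3 X 0.0341 Y -0.0001 z 0.0620 F [-0.27  0.02  0.22] M [ 0.004 -0.003  0.047] w 0.0399 rot err deg [-0.87 -0.09  3.58]
from [ 0.5138 -0.2634  0.062 ] d [-0.0051 -0.0003  0.068 ] n 6
[-0.094, 0.013, 0.0] [0.0016, 0.0002, -0.0066]
[-0.094, 0.012, 0.0] [0.0016, 0.0002, -0.0066]
[-0.094, 0.011, 0.0] [0.0016, 0.0002, -0.0066]
[-0.094, 0.01, 0.0] [0.0016, 0.0002, -0.0066]
[-0.094, 0.009, 0.0] [0.0016, 0.0002, -0.0066]
[-0.094, 0.008, 0.0] [0.0016, 0.0002, -0.0066]
```

Request:
arm_command(series=[{"dp": [-0.1,0.012,0],"angular": [0.0016,0,-0.0066],"gripper": 40},{"dp": [-0.15,0.012,0],"angular": [0.0016,0,-0.0066],"gripper": 40},{"dp": [-0.2,0.012,0],"angular": [0.0016,0,-0.0066],"gripper": 40},{"dp": [-0.25,0.01,0],"angular": [0.0016,0,-0.0066],"gripper": 40},{"dp": [-0.25,0.1,0],"angular": [0.0016,0,-0.0066],"gripper": 40},{"dp": [-0.3,0.3,0],"angular": [0.0016,0,-0.0066],"gripper": 40},{"dp": [-0.3,0.35,0],"angular": [0,0,0],"gripper": 40},{"dp": [-0.2,0.35,0],"angular": [0,0,0],"gripper": 20}])

```text
clock: 18.3
position: [0.3785, -0.2728, 0.2863]
ee_rot: [-0.484, 0.52, -0.482, -0.513]
contact_force: [0.7, -1.2, 0.3]
width: 0.023
```

Request:
arm_command(series=[{"dp": [-0.1,0.35,0],"angular": [0,0,0],"gripper": 5},{"dp": [0,0.2,0],"angular": [0,0,0],"gripper": 0},{"dp": [0,0,0],"angular": [0,0,0],"gripper": 0},{"dp": [0,0,0],"angular": [0,0,0],"gripper": 0},{"dp": [0,0,0],"angular": [0,0,0],"gripper": 0},{"dp": [0,0,0],"angular": [0,0,0],"gripper": 0},{"dp": [0,0,0],"angular": [0,0,0],"gripper": 0},{"dp": [0,0,0],"angular": [0,0,0],"gripper": 0}])

```text
clock: 19.3
position: [0.3109, -0.2771, 0.3057]
ee_rot: [-0.484, 0.525, -0.482, -0.508]
contact_force: [0.3, 0.1, -0.0]
width: -0.0002
```

```bash
python3 - <<'E'
from h import *
s=rep(); print(s["qpos"].round(2))
d=get_image("top"); w=cloud(d); im=d["image"]; z=w[...,2]
cv2.imwrite("pics/t4.png",np.hstack([cv2.resize(im[150:300,320:460],None,fx=3,fy=3,interpolation=2)]))
D=w[...,:2]-C; X=D@EX; Y=D@EY
def box(m,n):
    p=np.stack([X[m],Y[m]],1)*1000; print(n,len(p),cv2.minAreaRect(p.astype(np.float32)) if len(p)>3 else 0)
inb=(abs(X)<.097)&(abs(Y)<.07)
box(inb&(z>.07)&(z<.09)&(X<.09)&(X>-.05)&(abs(Y)<.03),"grip"); box(inb&(z>.046)&(z<.056)&(abs(Y)<.04),"housing")
d=get_image("scene");w=cloud(d);H=cv2.cvtColor(d["image"],cv2.COLOR_BGR2HSV)
m=(H[...,0]>100)&(H[...,0]<125)&(H[...,1]>150)&(w[...,2]>.1); m[:,220:]=0; m[230:]=0
p=w[m];p=p[(abs(p[:,0]-.6)<.1)];print(len(p));c=p.mean(0);n=np.linalg.svd(p-c,full_matrices=False)[2][2];print(c,n,p[:,2].max())
E
```

```text
clk 19.3 X -0.1693 Y -0.0007 z 0.3057 F [ 0.31  0.06 -0.01] M [0.008 0.048 0.02 ] w -0.0002 rot err deg [-0.1   0.89 -1.09]
[-0.9  -0.02  1.68  0.01  1.46 -2.54]
grip 123 ((29.22917366027832, 1.726531982421875), (14.710953712463379, 39.18320846557617), 89.72898864746094)
housing 393 ((48.16303634643555, -5.445102691650391), (97.51497650146484, 67.07332611083984), 0.4300299882888794)
3616
[ 0.60869425 -0.24830083  0.21744395] [-0.99470235 -0.07234702  0.0730284 ] 0.3124694911529697
```

View pics/t4.png

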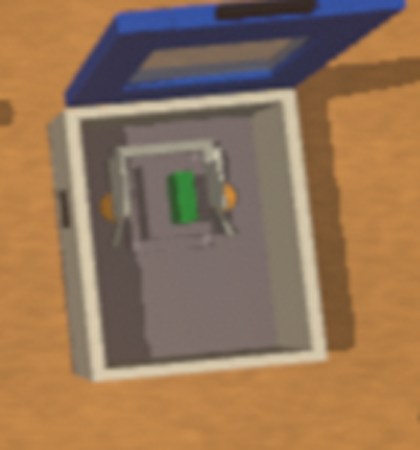

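The top view shows the cassette between the guides with its front edge about level with the flares. The grip measures X=29.2 mm (home is 30), yaw 0.3°, and a 17 N push did not move it further. Next is the lid, which is still at about 1.64 rad.

Request:
arm_command(series=[{"dp": [-0.3,0,0],"angular": [0,-0.004,0.006],"gripper": 0},{"dp": [-0.3,0,0],"angular": [0,-0.004,0.006],"gripper": 0},{"dp": [-0.3,0,0],"angular": [0,0,0],"gripper": 0},{"dp": [0,-0.2,0],"angular": [0,0,0],"gripper": 0},{"dp": [0,-0.35,0],"angular": [0,0,0],"gripper": 0},{"dp": [0,-0.35,0],"angular": [0,0,0],"gripper": 0},{"dp": [0,-0.35,0],"angular": [0,0,0],"gripper": 0},{"dp": [0,0,0],"angular": [0,0,0],"gripper": 0}])

```text
clock: 20.4
position: [0.4635, -0.2667, 0.4163]
ee_rot: [-0.483, 0.516, -0.485, -0.515]
contact_force: [-0.4, 0.4, 0.8]
width: 0.0001
```

```bash
python3 - <<'E'
from h import *
s=rep(); print(s["qpos"].round(2)); p=C+.2*EX; plan([p[0],p[1],.40],down(90+PY),6,s)
E
```

```text
clk 20.4 X -0.0163 Y -0.0001 z 0.4163 F [-0.39  0.4   0.77] M [-0.005  0.053  0.013] w 0.0001 rot err deg [0.07 0.17 0.06]
[-0.65  0.17  1.21 -0.    1.77 -2.28]
from [ 0.4635 -0.2667  0.4163] d [ 0.2158  0.0141 -0.0163] n 6
[0.022, -0.3, 0.001] [-0.0001, -0.0003, -0.0001]
[0.022, -0.3, 0.001] [-0.0001, -0.0003, -0.0001]
[0.022, -0.3, 0.0] [-0.0001, -0.0003, -0.0001]
[0.023, -0.3, 0.0] [-0.0001, -0.0003, -0.0001]
[0.023, -0.3, 0.0] [-0.0001, -0.0003, -0.0001]
[0.023, -0.3, 0.0] [-0.0001, -0.0003, -0.0001]
```

Request:
arm_command(series=[{"dp": [0,-0.3,0],"angular": [0,0,0],"gripper": 0},{"dp": [0,-0.3,0],"angular": [0,0,0],"gripper": 0},{"dp": [0,-0.3,0],"angular": [0,0,0],"gripper": 0},{"dp": [0,-0.3,0],"angular": [0,0,0],"gripper": 0},{"dp": [0,-0.3,0],"angular": [0,0,0],"gripper": 0},{"dp": [0,-0.3,0],"angular": [0,0,0],"gripper": 0},{"dp": [0,-0.1,0],"angular": [0,0,0],"gripper": 0},{"dp": [0,0,0],"angular": [0,0,0],"gripper": 0}])

```text
clock: 21.4
position: [0.6913, -0.2552, 0.4158]
ee_rot: [0.482, -0.513, 0.489, 0.515]
contact_force: [-1.1, -0.7, -0.6]
width: -0.0
```

```bash
python3 - <<'E'
from h import *
s=rep(); print(s["qpos"].round(2)); p=C+.2*EX; plan([p[0],p[1],.27],down(90+PY),7,s)
d=get_image("scene");cv2.imwrite("pics/s5.png",d["image"])
E
```

```text
clk 21.4 X 0.2118 Y -0.0034 z 0.4158 F [-1.09 -0.66 -0.59] M [-0.012 -0.003 -0.088] w -0.0000 rot err deg [0.41 0.27 0.44]
[-0.44  0.54  0.65 -0.01  1.96 -2.08]
from [ 0.6913 -0.2552  0.4158] d [-0.012   0.0026 -0.1458] n 7
[0.174, 0.013, 0.005] [-0.0006, -0.0004, -0.0007]
[0.174, 0.013, 0.005] [-0.0006, -0.0004, -0.0007]
[0.174, 0.013, 0.005] [-0.0006, -0.0004, -0.0007]
[0.174, 0.013, 0.004] [-0.0006, -0.0004, -0.0007]
[0.174, 0.013, 0.004] [-0.0006, -0.0004, -0.0007]
[0.174, 0.014, 0.004] [-0.0006, -0.0004, -0.0007]
[0.174, 0.014, 0.004] [-0.0006, -0.0004, -0.0007]
```

View pics/s5.png

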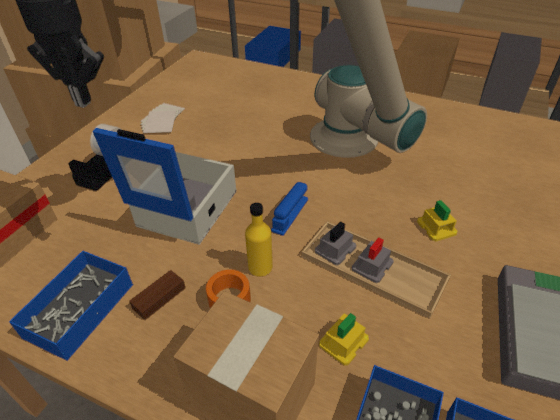

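The arm is behind and above the lid, fingertip at about (80,100) in the scene view. The lid is still upright and the other objects are in place.

Request:
arm_command(series=[{"dp": [0.1,0.01,0.01],"angular": [0,0,0],"gripper": 0},{"dp": [0.18,0.01,0.01],"angular": [0,0,0],"gripper": 0},{"dp": [0.18,0,0.005],"angular": [0,0,0],"gripper": 0},{"dp": [0.18,0,0],"angular": [0,0,0],"gripper": 0},{"dp": [0.18,0,0],"angular": [0,0,0],"gripper": 0},{"dp": [0.18,0,0],"angular": [0,0,0],"gripper": 0},{"dp": [0.15,0,0],"angular": [0,0,0],"gripper": 0},{"dp": [0,0,0],"angular": [0,0,0],"gripper": 0}])

```text
clock: 22.45
position: [0.6755, -0.2563, 0.2814]
ee_rot: [-0.483, 0.513, -0.491, -0.512]
contact_force: [-0.3, 0.2, -0.0]
width: 0.0002
```

```bash
cat > lid.py <<'E'
from h import *
import sys
# row plan: tip corner (-11 mm in X) follows the arc at radius r on the outer face
def P(t,r): return np.array([.105-r*np.cos(t)+.014*np.sin(t)+.011, .091+r*np.sin(t)+.014*np.cos(t)])
s=rep(); print(s["qpos"].round(2)); r=float(sys.argv[1]); d=s["position"][:2]-C; q=np.array([d@EX,s["position"][2]])
for t in map(float,sys.argv[2:]):
    p=P(t,r); dd=p-q; print(t,"target X,z",p.round(4),"row dp x,y:",(np.array([-dd[1],-dd[0]])/.12).round(3)); q=p
E
python3 lid.py .18 1.64 1.55 1.46 1.37 1.28 1.19 1.1 1.0 .9
```

```text
clk 22.45 X 0.1958 Y -0.0034 z 0.2814 F [-0.29  0.22 -0.03] M [ 0.01  -0.03   0.042] w 0.0002 rot err deg [0.84 0.5  0.4 ]
[-0.45  0.49  1.05 -0.01  1.61 -2.07]
1.64 target X,z [0.1424 0.2696] row dp x,y: [0.099 0.445]
1.55 target X,z [0.1263 0.2713] row dp x,y: [-0.014  0.135]
1.46 target X,z [0.11   0.2714] row dp x,y: [-0.002  0.135]
1.37 target X,z [0.0938 0.2702] row dp x,y: [0.011 0.135]
1.28 target X,z [0.0778 0.2675] row dp x,y: [0.023 0.133]
1.19 target X,z [0.0621 0.2633] row dp x,y: [0.035 0.131]
1.1 target X,z [0.0468 0.2578] row dp x,y: [0.046 0.127]
1.0 target X,z [0.0305 0.25  ] row dp x,y: [0.064 0.136]
0.9 target X,z [0.0151 0.2407] row dp x,y: [0.078 0.129]
```

Request:
arm_command(series=[{"dp": [0.03,0.1,0],"angular": [0,0,0],"gripper": 0},{"dp": [0.03,0.1,0],"angular": [0,0,0],"gripper": 0},{"dp": [0.03,0.1,0],"angular": [0,0,0],"gripper": 0},{"dp": [0,0.1,0],"angular": [0,0,0],"gripper": 0},{"dp": [0,0.1,0],"angular": [0,0,0],"gripper": 0},{"dp": [0,0.1,0],"angular": [0,0,0],"gripper": 0},{"dp": [0,0.1,0],"angular": [0,0,0],"gripper": 0},{"dp": [0,0,0],"angular": [0,0,0],"gripper": 0}])

```text
clock: 23.45
position: [0.587, -0.2622, 0.2766]
ee_rot: [-0.485, 0.516, -0.49, -0.508]
contact_force: [-0.9, -0.3, 0.2]
width: -0.0
```

```bash
python3 lid.py .18 1.37 1.28 1.19 1.1 1.0 .9 .8 .7; python3 - <<'E'
from h import *
d=get_image("scene");w=cloud(d);H=cv2.cvtColor(d["image"],cv2.COLOR_BGR2HSV)
m=(H[...,0]>100)&(H[...,0]<125)&(H[...,1]>150)&(w[...,2]>.1); m[:,240:]=0; m[230:]=0
p=w[m];p=p[abs(p[:,0]-.55)<.15];c=p.mean(0);n=np.linalg.svd(p-c,full_matrices=False)[2][2];print(c,n)
E
```

```text
clk 23.45 X 0.1072 Y -0.0037 z 0.2766 F [-0.85 -0.29  0.19] M [-0.002 -0.023  0.033] w -0.0000 rot err deg [ 0.93  0.82 -0.17]
[-0.52  0.36  1.28 -0.01  1.5  -2.14]
1.37 target X,z [0.0938 0.2702] row dp x,y: [0.054 0.112]
1.28 target X,z [0.0778 0.2675] row dp x,y: [0.023 0.133]
1.19 target X,z [0.0621 0.2633] row dp x,y: [0.035 0.131]
1.1 target X,z [0.0468 0.2578] row dp x,y: [0.046 0.127]
1.0 target X,z [0.0305 0.25  ] row dp x,y: [0.064 0.136]
0.9 target X,z [0.0151 0.2407] row dp x,y: [0.078 0.129]
0.8 target X,z [0.0006 0.2299] row dp x,y: [0.09 0.12]
0.7 target X,z [-0.0127  0.2177] row dp x,y: [0.102 0.111]
[ 0.58513576 -0.24953908  0.20800145] [-0.99024321 -0.07097233 -0.11992212]
```

Request:
arm_command(series=[{"dp": [0.05,0.1,0],"angular": [0,0,0],"gripper": 0},{"dp": [0.023,0.12,0],"angular": [0,0,0],"gripper": 0},{"dp": [0.035,0.12,0],"angular": [0,0,0],"gripper": 0},{"dp": [0.046,0.12,0],"angular": [0,0,0],"gripper": 0},{"dp": [0.06,0.12,0],"angular": [0,0,0],"gripper": 0},{"dp": [0.07,0.12,0],"angular": [0,0,0],"gripper": 0},{"dp": [0.08,0.11,0],"angular": [0,0,0],"gripper": 0},{"dp": [0,0,0],"angular": [0,0,0],"gripper": 0}])

```text
clock: 24.5
position: [0.4853, -0.268, 0.2316]
ee_rot: [-0.485, 0.517, -0.49, -0.507]
contact_force: [-0.5, -0.5, 1.0]
width: -0.0001
```

```bash
python3 lid.py .18 .8 .7 .6 .5 .4 .3 .2
```

```text
clk 24.5 X 0.0053 Y -0.0029 z 0.2316 F [-0.48 -0.5   0.99] M [ 0.036  0.047 -0.004] w -0.0001 rot err deg [ 0.9   0.9  -0.22]
[-0.62  0.24  1.56 -0.01  1.33 -2.24]
0.8 target X,z [0.0006 0.2299] row dp x,y: [0.014 0.039]
0.7 target X,z [-0.0127  0.2177] row dp x,y: [0.102 0.111]
0.6 target X,z [-0.0247  0.2042] row dp x,y: [0.112 0.1  ]
0.5 target X,z [-0.0353  0.1896] row dp x,y: [0.122 0.088]
0.4 target X,z [-0.0443  0.174 ] row dp x,y: [0.13  0.076]
0.3 target X,z [-0.0518  0.1576] row dp x,y: [0.137 0.062]
0.2 target X,z [-0.0576  0.1405] row dp x,y: [0.142 0.048]
```

Request:
arm_command(series=[{"dp": [0.05,0.07,0],"angular": [0,0,0],"gripper": 0},{"dp": [0.1,0.1,0],"angular": [0,0,0],"gripper": 0},{"dp": [0.11,0.1,0],"angular": [0,0,0],"gripper": 0},{"dp": [0.12,0.085,0],"angular": [0,0,0],"gripper": 0},{"dp": [0.12,0.07,0],"angular": [0,0,0],"gripper": 0},{"dp": [0.12,0.055,0],"angular": [0,0,0],"gripper": 0},{"dp": [0.08,0.03,0],"angular": [0,0,0],"gripper": 0},{"dp": [0,0,0],"angular": [0,0,0],"gripper": 0}])

```text
clock: 25.5
position: [0.4226, -0.2721, 0.1451]
ee_rot: [-0.485, 0.518, -0.49, -0.507]
contact_force: [-0.2, -0.3, 0.2]
width: -0.0001
```

```bash
python3 lid.py .18 .2 .15 .1 .05 0
```

```text
clk 25.5 X -0.0575 Y -0.0029 z 0.1451 F [-0.22 -0.27  0.2 ] M [-0.024  0.065  0.039] w -0.0001 rot err deg [ 0.81  0.91 -0.29]
[-0.7   0.23  1.8  -0.01  1.1  -2.32]
0.2 target X,z [-0.0576  0.1405] row dp x,y: [0.039 0.001]
0.15 target X,z [-0.0599  0.1317] row dp x,y: [0.073 0.019]
0.1 target X,z [-0.0617  0.1229] row dp x,y: [0.074 0.015]
0.05 target X,z [-0.0631  0.114 ] row dp x,y: [0.074 0.011]
0.0 target X,z [-0.064  0.105] row dp x,y: [0.075 0.008]
```

Request:
arm_command(series=[{"dp": [0.05,0.01,0],"angular": [0,0,0],"gripper": 0},{"dp": [0.06,0.01,0],"angular": [0,0,0],"gripper": 0},{"dp": [0.06,0.01,0],"angular": [0,0,0],"gripper": 0},{"dp": [0.05,0.005,0],"angular": [0,0,0],"gripper": 0},{"dp": [0.04,0,0],"angular": [0,0,0],"gripper": 0},{"dp": [0.03,0,0],"angular": [0,0,0],"gripper": 0},{"dp": [0.03,0,0],"angular": [0,0,0],"gripper": 0},{"dp": [0.02,0,0],"angular": [0,0,0],"gripper": 0}])

```text
clock: 26.5
position: [0.419, -0.2735, 0.1047]
ee_rot: [-0.484, 0.518, -0.49, -0.507]
contact_force: [-5.5, 4.5, 29.8]
width: -0.0001
```

Request:
arm_command(series=[{"dp": [0.02,0,0],"angular": [0,0,0],"gripper": 0},{"dp": [0.02,0,0],"angular": [0,0,0],"gripper": 0},{"dp": [0.02,0,0],"angular": [0,0,0],"gripper": 0},{"dp": [0.02,0,0],"angular": [0,0,0],"gripper": 0},{"dp": [0,0,0],"angular": [0,0,0],"gripper": 0},{"dp": [0,0,0],"angular": [0,0,0],"gripper": 0},{"dp": [0,0,0],"angular": [0,0,0],"gripper": 0},{"dp": [0,0,0],"angular": [0,0,0],"gripper": 0}])

```text
clock: 27.5
position: [0.4196, -0.2737, 0.1052]
ee_rot: [-0.484, 0.521, -0.49, -0.505]
contact_force: [-0.5, 0.7, 1.5]
width: 0.0003
```

```bash
python3 lid.py .18 0
```

```text
clk 27.5 X -0.0606 Y -0.0043 z 0.1052 F [-0.47  0.74  1.55] M [0.077 0.009 0.038] w 0.0003 rot err deg [ 0.72  1.24 -0.56]
[-0.71  0.26  1.87 -0.01  0.99 -2.33]
0.0 target X,z [-0.064  0.105] row dp x,y: [0.001 0.029]
```

Request:
arm_command(series=[{"dp": [-0.1,0,0],"angular": [0,0,0],"gripper": 0},{"dp": [-0.2,0,0],"angular": [0,0,0],"gripper": 0},{"dp": [-0.3,0,0],"angular": [0,0,0],"gripper": 0},{"dp": [-0.3,0,0.1],"angular": [0,0,0],"gripper": 0},{"dp": [-0.2,0.1,0.2],"angular": [0,0,0],"gripper": 0},{"dp": [0,0.2,0.3],"angular": [0,0,0],"gripper": 0},{"dp": [0,0.2,0.3],"angular": [0,0,0],"gripper": 0},{"dp": [0,0,0],"angular": [0,0,0],"gripper": 0}])

```text
clock: 28.5
position: [0.3521, -0.1643, 0.2429]
ee_rot: [-0.485, 0.522, -0.489, -0.503]
contact_force: [0.0, -1.6, 0.4]
width: 0.0
```

Request:
arm_command(series=[{"dp": [0,0,0],"angular": [0,0,0],"gripper": 0},{"dp": [0,0,0],"angular": [0,0,0],"gripper": 0},{"dp": [0,0,0],"angular": [0,0,0],"gripper": 0},{"dp": [0,0,0],"angular": [0,0,0],"gripper": 0},{"dp": [0,0,0],"angular": [0,0,0],"gripper": 0},{"dp": [0,0,0],"angular": [0,0,0],"gripper": 0},{"dp": [0,0,0],"angular": [0,0,0],"gripper": 0},{"dp": [0,0,0],"angular": [0,0,0],"gripper": 0}])

```text
clock: 29.5
position: [0.3545, -0.1671, 0.2434]
ee_rot: [-0.485, 0.522, -0.49, -0.502]
contact_force: [0.5, -0.3, -1.0]
width: 0.0002
```

```bash
python3 - <<'E'
from h import *
rep()
for n in("top","scene"):
    d=get_image(n); w=cloud(d); D=w[...,:2]-C; X=D@EX; Y=D@EY; z=w[...,2]; H=cv2.cvtColor(d["image"],cv2.COLOR_BGR2HSV)
    m=(abs(X)<.1)&(abs(Y)<.085)&(z>.09)&(z<.13)&(H[...,0]>100)&(H[...,0]<125)&(H[...,1]>150)
    A=np.stack([X[m],Y[m],np.ones(m.sum())],1); r=np.linalg.lstsq(A,z[m],rcond=None)[0]; print(n,m.sum(),"slope x,y, z0",r.round(4))
    g=(abs(X-.03)<.05)&(abs(Y)<.03)&(H[...,0]>45)&(H[...,0]<85)&(H[...,1]>100); print("green",g.sum(), X[g].mean() if g.sum() else 0, Y[g].mean() if g.sum() else 0, np.median(z[g]) if g.sum() else 0)
    if n=="top": cv2.imwrite("pics/t6.png",d["image"])
E
```

```text
clk 29.5 X -0.1187 Y 0.1063 z 0.2434 F [ 0.52 -0.35 -1.05] M [ 0.025  0.03  -0.031] w 0.0002 rot err deg [ 0.87  1.45 -0.87]
top 3970 slope x,y, z0 [ 2.000e-04 -1.000e-04  1.044e-01]
green 0 0 0 0
scene 2293 slope x,y, z0 [0.0019 0.0005 0.1044]
green 0 0 0 0
```

View pics/t6.png

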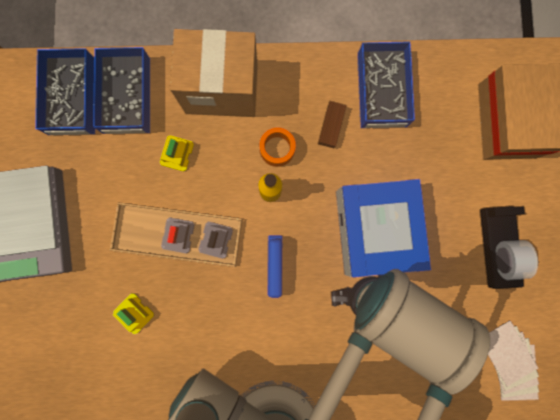

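The lid at about (385,228) is flat (slope under 0.002, top at 0.104 m). Red, black, bottle, stapler, tape and block are where they were, and the arm is clear.

```bash
python3 -c "
from rig import sign_off; print(sign_off())"
```

```text
the job is handed in; nothing more can be done
None
```

I put the green-gripped cassette on the printer's rail, slid it back against the end stop, lowered the lid closed and handed the job in at about 29.5 s of 72 s. The sign-off gives no verdict.

- **Cassette:** After release, the top camera put it at 29.2 mm along the rail (home is 30), turned 0.3° and about 1.7 mm sideways. That is within the limits, but calibration is good to about 2 mm. A final push of about 17 N tilted the gripper about 5.6° in the grasp while the cassette did not advance, so I took it to be against the stop. I could not confirm the detent click directly, and I did not measure the cassette again through the window once the lid was shut.
- **Lid:** I pulled it down from behind with closed fingers in rows of at most about 0.1 rad, planned to stay below about 0.8 rad/s (limit 2). The final press reached about 30 N. It now lies flat: the slope is 0.002 or less in both cameras and the top is at 104.4 mm (105 nominal).
- **Other things:** In the last top view, the red and black cassettes, bottle, stapler, tape roll and wood block appear unmoved. The arm was clear of everything.

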